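Dispense one of two rolling tins from a hand tray into the gravity rack

ROBOT

A 6-joint arm with a two-finger parallel gripper is mounted at the origin on the work surface. World frame = base frame: x ahead of the robot, y to its left, z up, the work surface at z = 0. Lengths are in m, angles in rad, forces in N, time in s.
With the tool pointing down it reaches from about 0.35 to 0.775 m from the base axis. Payload 5.5 kg.
Tool frame: the origin (TCP) lies midway between the tips of the shut fingers; the grasp point (between the pads) lies 19 mm behind it; z points along the fingers, y is the line along which they close (so a half turn about z gives the same grasp; the last joint's range is limited). The gripper opens to 85 mm and grips with 20 to 120 N. Pads are 22 mm wide; open, the fingers measure 114 mm over their backs; the gripper's body (76 mm by 85 mm) begins 54 mm behind the grasp point. The pads swing forward as they close: fully open they stand 13 mm farther back than shut.
Start: joints at [1.206, 0.313, 0.046, 1.304, 0, 1.431], TCP at [0.128, 0.561, 0.231] pointing down, gripper open.
Joint ranges: [-2.76, 2.76], [-0.86, 1.69], [-1.03, 1.26], [-2.2, 2.34], [-1.47, 1.5], [-3.14, 3.14]. Speed limits (rad/s): [2.57, 2.57, 3.14, 3.14, 3.14, 3.14].

INTERFACE

Orientations are given as a unit quaternion [w, x, y, z].
In Python, from workcell import get_state, read_camera, camera_info, hand_in, recognise gives the robot as it stands.
- The arm moves only by the tool arm_command, never from a script. Its argument "moves" is one flat list of numbers, 7 for each row, row after row: the opening, from -1 (shut) to 1 (fully open), then the shift along the tool's x, y, z in mm, then the turn, a rotation vector about the tool's x, y, z in rad. A call has 1 to 8 rows; each row shifts and turns the commanded pose from where the row before left it, along the tool's axes as they then stand; what a row does not reach is not made up. A row lasts 1/8 s, in which the tool goes at most 62.5 mm and 10.7 degrees, less where a joint would pass 70% of its speed; a pose out of reach is approached as far as the arm can. A call with a gripper value outside its range is refused whole. The fingers move at their own pace and stop on an object; "newtons" is the grip in N (left out, the last holds). Time passes only in rows, so rows that do not move let the fingers close. It gives the time, the measured TCP pose, the force, the opening and the grip force at its end, in the units of the state.
- get_state(): the state, without advancing time (a new reading comes with each control period).
- read_camera(name): name is "scene" or "top" or "wrist"; returns (picture, depth): 480x640x3 uint8, blue, green, red; 480x640 float32, m along the optical axis (not along the pixel's ray), 0 where there is no reading.
- camera_info(name): a dict with "fovy" (degrees; the focal length in pixels is half the picture's height over the tangent of half this angle, whatever the lens; pixels are square), "cx", "cy" (the principal point, pixels), "eye" and "orientation" of the camera in the world; the wrist camera has in their place "tool_from_camera" (4x4, takes a point from camera to tool coordinates, whose origin is the TCP and whose axes are the flange's). Camera axes: x right, y down, z forward; pixel columns grow to the right and rows downward; lengths in m; the calibration is good to about 2 mm. The wrist camera is an equidistant fisheye: a pixel r from the principal point sees the ray r / f radians off the axis. A picture is of the moment at which its call begins: read the wrist's pose just before it. camera_info takes no time and is no camera call.
- hand_in(): hands the job in; it is judged then, once.
Trained networks look in the newest picture that a camera, given by its name, has taken for a name from the list of things; names that differ only in an ending like _2 or _b are one class to them, and where a whole thing is asked for, a point or a joint stands for the part that bears it (a point fixed in the world has none). Each returns a list of dicts, best first, with "confidence" (0 to 1); they miss things now and then, are a little off and sometimes report something else, mostly with a low value. They report only what shows in the picture. A call takes as long as a camera call. They do not tell look-alikes from the thing itself.
- recognise(camera, label): "point" ([column, row] in pixels, amid what is visible of it).
The state is a dict: "clock": time; "joint_pos": joint angles; "qvel": joint speeds; "tau": joint torques, N m; "tcp_pos": TCP position; "orientation": TCP orientation; "wrist_force": force on the tool from outside, world axes, zero at the start; "ft_torque": the same for the moment, N m; "finger_gap": finger opening in m; "grip_force": force on a finger pad.
Only numpy, scipy, OpenCV 4.12 (cv2) and the standard library are available. Lean on these libraries where they do the work, as an engineer would, in place of code of your own. Each camera call takes 0.05 s, during which the arm holds its last target. There are 200 camera calls.

TASK

Lift the open-ended loading tray by its bridge handle, bring it to the mouth of the rack's upper lane and tip it so that only the first tin, the one nearer the rack, rolls gently off into the lane and down to the tins there: the lane has room for just one. Catch the second tin by tipping the tray back, bring it to the middle of the tray and steady it there for two seconds, then set the tray down flat on the table with that tin still in the middle and let go. Touch the tins with nothing but the tray, drop none, and leave the other things alone.

Things in the scene. Friction and masses are not known exactly. Their poses are not given: they have to be found in the camera images.
- tray: aluminium loading tray: a trough 280 mm long (its y) and 116 mm wide (its x), open at both ends; flat deck 6 mm thick, side rims 26 mm high (104 mm apart inside), a bridge handle across its middle. Origin: centre of the underside; z up. 0.35 kg. It stands loose, its y axis within 0.35 rad of world y; its place stays free for setting it down
- tray_grip (a point): middle of the tray's handle bar, 110 mm straight above the tray's origin: a black bar along the tray's x, 102 mm long, 16 mm thick along y (close the fingers along that), 24 mm high, between flat posts 30 mm wide. Tins roll through under it, tops 38 mm below its centre. It sits in rubber bushes: about it the tray gives way by 1 rad per 4 N m, so it sags towards the tins
- tin_a: first tin, the one on the tray nearer the rack (-y): tinplate, 66 mm across, 96 mm long, lying across the tray; its x is the cylinder's axis and it rolls along the tray's y. Origin: its centre, 39 mm above the tray's underside. About 0.2 kg, solid. On a tilt a (rad) it gains 2/3 x 9.81 x (a - c), where c, the rolling resistance, is 0.009 to 0.022: below c it stays put
- tin_b: second tin, the same size, mass and behaviour, on the tray's +y side of the first, its centre 69 to 95 mm from that of the first. When the tray accelerates along its y a tin starts to roll back once that exceeds 9.81 x c
- rack: two-tier gravity rack, grey lanes on dark posts, fixed; 165 mm wide (x), 258 mm long (y), 150 mm high. Origin: centre of its foot. Upper lane: 116 mm wide inside, flared mouth at the rack's +y end, floor falling by 0.06 rad to a stop at the -y end, two loose tins at the stop and room for one more. The lower lane is full. Its y is within 0.15 rad of world y
- lane_mouth (a point): middle of the front edge of the upper lane's floor, on its surface: 120 mm from the rack's origin along its +y, 117 mm above the table. The end of the tray's deck has to be a few mm above it for a tin to roll in
- lane_home (a point): where the centre of the first tin comes to rest in the upper lane, touching the tins already there: 46 mm from the rack's origin along its +y, 145 mm above the table
- spare_tin_a: a spare sweets tin standing upright (66 mm across, 96 mm tall; origin at the centre of its foot); leave it alone
- spare_tin_b: another spare tin standing upright, same size and origin; leave it alone
- tape_roll: a cardboard-brown roll of parcel tape lying flat, 100 mm across, 45 mm high, origin at the centre of its underside; leave it alone
- tape_dispenser: grey bench tape dispenser, 75 x 200 mm, 96 mm high, origin at the centre of its underside; leave it alone
- parcel: closed cardboard parcel, 110 x 160 x 70 mm, origin at the centre of its underside; leave it alone
- stock_box: open blue carton, 130 x 120 x 100 mm, origin at the centre of its underside; leave it alone
- marker: black marker pen lying down, 125 mm long, 17 mm thick, origin under its middle; leave it alone
There are look-alikes about, which are no part of the job. What is shaped like the tin_b but pink is not meant.

How it is judged:
By the outcome, as a careful person would: the job done as asked, in the order asked, and still so for the second after the job is handed in, with the robot touching nothing.
It also fails if it takes over 72 s, if anything falls off the work surface, if the arm or the gripper's body presses on something with over 40 N, if the wrist force passes 120 N, or if a joint passes its speed limit or range.

## Working session

There is one attempt and no reset: what is moved stays moved. The work goes in short steps, Python scripts to look and compute and a tool call to move; the robot and the scene stay as the last step left them, time stands still between calls to the robot, and variables do not carry over. Pictures are saved under pics/ and viewed, at most 10 in all, crops included, and the job is handed in when it is done.

Besides the shell and the picture viewer there is one more tool, called after "Call:" as name(argument=value, ...) on one line, values as JSON. arm_command: Moves the arm, as the interface text tells. Its arguments: {"type":"object","properties":{"moves":{"type":"array"},"newtons":{"type":"number"}},"required":["moves"]}

```bash
ls; mkdir -p pics
cat > h.py <<'E'
import numpy as np, cv2
from scipy.spatial.transform import Rotation as R
from workcell import *
def quat(q): return R.from_quat([q[1],q[2],q[3],q[0]])
def cloud(name):
    st=get_state(); im,d=read_camera(name); ci=camera_info(name)
    f=240/np.tan(np.radians(ci["fovy"])/2)
    v,u=np.mgrid[0:480,0:640].astype(float)
    x=(u-ci["cx"])/f; y=(v-ci["cy"])/f
    if name=="wrist":
        r=np.hypot(x,y); s=np.where(r>1e-9,np.tan(np.minimum(r,1.5))/np.maximum(r,1e-9),1); x=x*s;y=y*s
        T=np.array(ci["tool_from_camera"]); P=np.stack([x*d,y*d,d],-1)@T[:3,:3].T+T[:3,3]
        P=P@quat(st["orientation"]).as_matrix().T+np.array(st["tcp_pos"])
    else:
        o=np.array(ci["orientation"]); Rm=o if o.shape==(3,3) else quat(o).as_matrix()
        P=np.stack([x*d,y*d,d],-1)@Rm.T+np.array(ci["eye"])
    P[d==0]=np.nan
    return im,d,P
E
python3 - <<'E'
from h import *
print(get_state())
for n in ["scene","top","wrist"]: 
    print(n,camera_info(n))
for n in ["scene","top"]:
    im,d,P=cloud(n); cv2.imwrite(f"pics/{n}0.png",im); np.save(f"{n}0.npy",P)
    for l in ["tray","tray_grip","tin_a","rack","tape_roll","marker"]:
        for r in recognise(n,l)[:6]:
            u,v=map(int,np.round(r["point"])); print(n,l,u,v,round(r["confidence"],2),P[v,u].round(3))
E
```

```text
pics
{'clock': 0.0, 'joint_pos': array([1.20640386e+00, 3.14024575e-01, 4.49709670e-02, 1.30360251e+00,
       1.67273486e-05, 1.43119799e+00]), 'qvel': array([-6.09573660e-06,  3.23981577e-04,  1.92922981e-04,  8.90350976e-04,
       -2.63026470e-04, -1.79839253e-03]), 'tau': array([-8.10156671e-04, -4.80623710e+01,  2.98536730e+01,  1.93646637e-02,
       -6.22366474e-05, -1.77813700e-06]), 'tcp_pos': array([0.12798878, 0.56004589, 0.23039185]), 'orientation': array([-2.39956313e-04,  1.12160519e-01,  9.93689666e-01, -8.98439506e-04]), 'wrist_force': array([-0.28957634,  0.14017131,  0.07009289]), 'ft_torque': array([ 0.03472836, -0.0004351 ,  0.01129784]), 'grip_force': 0.0, 'finger_gap': 0.0856298662291491}
scene {'fovy': 50.25193136366335, 'cx': 325.9257889347834, 'cy': 244.5817776031345, 'eye': array([ 1.16421183, -0.42553361,  0.91455289]), 'orientation': array([-0.32933709,  0.8164466 ,  0.44261298, -0.17042822])}
top {'fovy': 49.61820997747668, 'cx': 317.14531716852406, 'cy': 237.45487542470465, 'eye': array([ 0.45533373, -0.00179487,  1.12997194]), 'orientation': array([ 0.
[... 873 characters left out ...]
.113]
scene rack 214 307 0.59 [ 0.559 -0.272  0.117]
scene tape_roll 299 244 0.74 [0.413 0.005 0.006]
scene marker 348 301 0.76 [0.628 0.    0.018]
scene marker 409 233 0.49 [0.53  0.256 0.007]
scene marker 356 358 0.42 [ 0.789 -0.1    0.097]
top tray 209 272 0.97 [0.481 0.242 0.119]
top tray_grip 210 270 0.68 [0.486 0.243 0.107]
top tray_grip 472 149 0.2 [ 0.724 -0.292  0.072]
top tin_a 192 272 0.88 [0.483 0.288 0.073]
top tin_a 425 359 0.73 [ 0.299 -0.181  0.063]
top tin_a 240 261 0.72 [0.504 0.19  0.069]
top rack 451 264 0.75 [ 0.487 -0.23   0.111]
top tape_roll 354 297 0.96 [ 0.424 -0.044  0.004]
top tape_roll 451 262 0.24 [ 0.491 -0.23   0.111]
top marker 329 211 0.7 [0.611 0.005 0.013]
```

View pics/scene0.png

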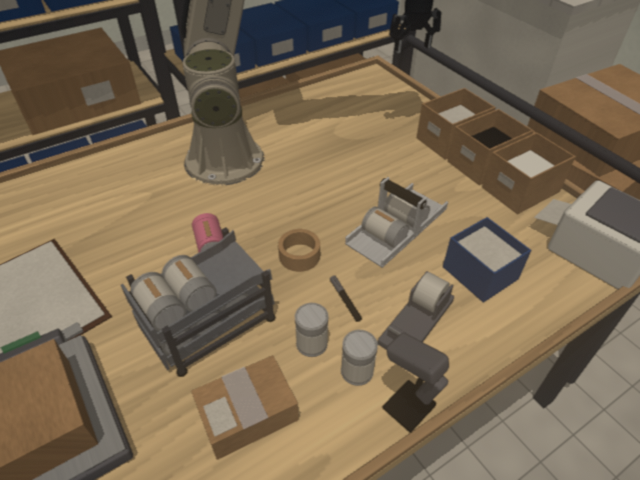

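View pics/top0.png

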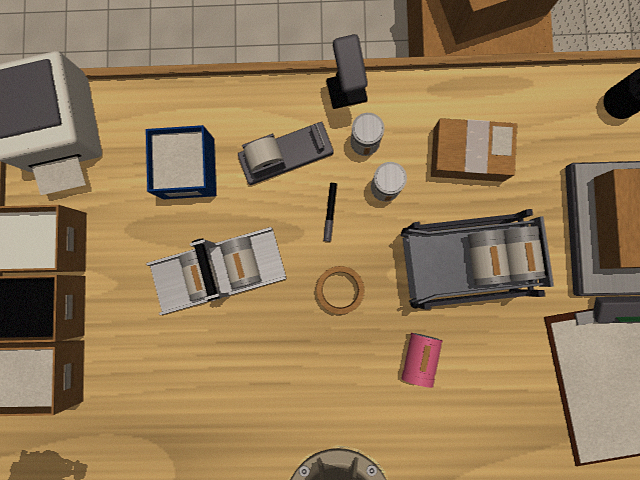

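The pictures show the tray at top px (217,270), with tin_a (240,261) and tin_b (193,272) on it, and the rack mouth at about px (405,265). Next I'll fit the tray and rack poses.

```bash
cat > fit.py <<'E'
from h import *
def box(P,x,y,z): 
    with np.errstate(invalid='ignore'):
        return (P[...,0]>x[0])&(P[...,0]<x[1])&(P[...,1]>y[0])&(P[...,1]<y[1])&(P[...,2]>z[0])&(P[...,2]<z[1])
def rect(Q):
    c,s,a=cv2.minAreaRect((Q[:,:2]*1000).astype(np.float32)); return np.round(c,1),np.round(s,1),a
E
python3 - <<'E'
from fit import *
for n in ["top","scene"]:
    P=np.load(n+"0.npy")
    t=P[box(P,(.3,.6),(-.12,.08),(-.02,.02))]; print(n,"table z",np.median(t[:,2]))
    Q=P[box(P,(.4,.58),(.13,.35),(.102,.135))]; print(" bar",len(Q),rect(Q),np.median(Q[:,2]),np.percentile(Q[:,2],[5,95]), Q.mean(0))
    e=np.linalg.eigh(np.cov(Q[:,:2].T)); print("  bar dir",e[1][:,1],np.sqrt(e[0]))
    Q=P[box(P,(.38,.6),(.08,.4),(.018,.035))]; print(" rims",len(Q),rect(Q) if len(Q) else 0)
    Q=P[box(P,(.38,.6),(.08,.4),(.0605,.09))]; print(" tin tops",len(Q))
    c,l=cv2.kmeans(Q[:,:2].astype(np.float32),2,None,(3,50,1e-6),5,0)[1:] if 0 else (None,None)
    m=Q[:,1]; 
    k=cv2.kmeans(Q[:,:2].astype(np.float32),2,None,(3,50,1e-6),5,cv2.KMEANS_PP_CENTERS); 
    for i in (0,1):
        q=Q[k[1].ravel()==i]; print("  tin",len(q),rect(q),q.mean(0),q[:,2].max())
    Q=P[box(P,(.36,.64),(-.5,-.05),(.085,.16))]; print(" rack all",len(Q),rect(Q))
    # lane floor
    Q=P[box(P,(.44,.54),(-.22,-.05),(.1,.125))]; 
    A=np.c_[Q[:,:2],np.ones(len(Q))]; s=np.linalg.lstsq(A,Q[:,2],rcond=None)[0]; r=Q[:,2]-A@s; Q=Q[abs(r)<.006]; A=A[abs(r)<.006]; s=np.linalg.lstsq(A,Q[:,2],rcond=None)[0]
    print(" floor plane",s,len(Q),"y-max by x:")
    for x in np.arange(.44,.54,.02):
        q=Q[abs(Q[:,0]-x)<.006]; print("   ",x.round(2),np.percentile(q[:,1],99).round(4))
    # side walls top: for y slices, profile
    for y in (-.13,-.16,-.19,-.22):
        q=P[box(P,(.36,.64),(y-.004,y+.004),(.08,.17))]; q=q[np.argsort(q[:,0])]
        print("  slice",y,q[:, [0,2]][::max(1,len(q)//14)].round(3).tolist())
E
```

```text
top table z 0.00053977204690836
 bar 693 (array([487. , 250.3]), array([125.2,  30.5]), 15.184221267700195) 0.12157578984030537 [0.10686695 0.12500155] [0.4872456  0.24903914 0.12006887]
  bar dir [-0.96552379 -0.26031482] [0.00615467 0.03752146]
 rims 650 (array([485.9, 250.8]), array([118.3, 280. ]), 14.836044311523438)
 tin tops 1896
  tin 771 (array([477.8, 273.2]), array([110. ,  68.4]), 14.895744323730469) [0.47724177 0.28599554 0.07021647] 0.08610770976835691
  tin 1125 (array([500.2, 202.6]), array([114.6,  74.2]), 15.961170196533203) [0.50177582 0.19337285 0.06899972] 0.08899157461939433
 rack all 7766 (array([ 532.2, -254.4]), array([242.1, 290.7]), 5.231956958770752)
 floor plane [-0.00506272  0.05964742  0.12859326] 1750 y-max by x:
    0.44 -0.1581
    0.46 -0.1568
    0.48 -0.1553
    0.5 -0.153
    0.52 -0.1511
    0.54 -0.1498
  slice -0.13 [[0.632, 0.086], [0.632, 0.096], [0.633, 0.094], [0.633, 0.09], [0.634, 0.097], [0.634, 0.097], [0.634, 0.096], [0.635, 0.082], [0.635, 0.092], [0.636, 0.098], [0.636, 0.096], [0.637, 0.095], [0.637, 0.094], [0.638, 0.095], [0.638,
[... 1633 characters left out ...]
 0.52 -0.151Traceback (most recent call last):
  File "<stdin>", line 20, in <module>
    return _quantile_unchecked(
        a, q, axis, out, overwrite_input, method, keepdims, weights)
    return _ureduce(a,
                    func=_quantile_ureduce_func,
    ...<5 lines>...
                    overwrite_input=overwrite_input,
                    method=method)
    r = func(a, **kwargs)
    result = _quantile(arr,
                       quantiles=q,
    ...<2 lines>...
                       out=out,
                       weights=wgt)
    slices_having_nans = np.isnan(arr[-1, ...])
                                  ~~~^^^^^^^^^
IndexError: index -1 is out of bounds for axis 0 with size 0
```

```bash
cat >> h.py <<'E'
def rows(start_R,start_p,tgt_R,tgt_p,w=8):
    """w: n rows or list of progress fractions; -> rows of tool shift mm, turn rad"""
    w=np.linspace(0,1,w+1) if np.isscalar(w) else np.r_[0,w]
    rv=(start_R.inv()*tgt_R).as_rotvec(); out=[]
    Rs=[start_R*R.from_rotvec(rv*s) for s in w]; ps=[start_p+(tgt_p-start_p)*s for s in w]
    for i in range(len(w)-1):
        out.append(np.r_[Rs[i].inv().apply(ps[i+1]-ps[i])*1000,(Rs[i].inv()*Rs[i+1]).as_rotvec()])
    return np.array(out)
def down(yawy):  # tool z down, tool y at world angle yawy
    y=np.array([np.cos(yawy),np.sin(yawy),0]); z=np.array([0,0,-1.]); return R.from_matrix(np.c_[np.cross(y,z),y,z])
np.set_printoptions(suppress=True,precision=4)
E
python3 - <<'E'
from fit import *
s=get_state(); R0=quat(s["orientation"])
print(rows(R0,s["tcp_pos"],down(np.pi/2+.26),np.array([.4875,.2505,.20]),10).round(3))
P=np.load("top0.npy")
# rack frame
yaw=.084; c,sn=np.cos(yaw),np.sin(yaw)
def loc(Q,o,a): 
    d=Q[:,:2]-o; return np.c_[d@[np.cos(a),np.sin(a)],d@[-np.sin(a),np.cos(a)],Q[:,2]]
o=np.array([.49,-.154])
Q=P[box(P,(.36,.62),(-.45,-.1),(.08,.2))]; L=loc(Q,o,yaw)
L=L[(abs(L[:,0])<.1)&(L[:,1]<.03)]
for a,b in ((-.01,.02),(-.02,-.01),(-.03,-.02),(-.05,-.03),(-.08,-.05),(-.26,-.22)):
    q=L[(L[:,1]>a)&(L[:,1]<b)]; w=q[q[:,2]>.128]
    print(a,b,len(q),"x ext",np.percentile(q[:,0],[1,99]) if len(q) else 0,"left wall",w[w[:,0]<0,0].min(initial=9),w[w[:,0]<0,0].max(initial=-9),"right",w[w[:,0]>0,0].min(initial=9),w[w[:,0]>0,0].max(initial=-9),"ymax",q[:,1].max() if len(q) else 0)
q=L[L[:,2]>.13]; h,e=np.histogram(q[q[:,1]>-.13][:,0],np.arange(-.1,.1,.004)); print(list(zip(e.round(3),h)))
print("y ext",np.percentile(L[:,1],[.5,99.5]))
# tins
Q=P[box(P,(.38,.6),(.08,.4),(.045,.08))]; L=loc(Q,np.array([.4873,.2505]),.26); 
h,e=np.histogram(L[:,1],np.arange(-.12,.1,.006)); 
for i in range(len(h)):
    q=L[(L[:,1]>e[i])&(L[:,1]<e[i+1])]; print(e[i].round(3),h[i],np.median(q[:,2]).round(4) if len(q) else 0, end=" | ")
E
```

```text
[[-41.937 -22.216   3.132   0.      0.     -0.048]
 [-40.812 -24.223   3.132   0.      0.     -0.048]
 [-39.59  -26.172   3.132   0.      0.     -0.048]
 [-38.275 -28.06    3.132   0.      0.     -0.048]
 [-36.87  -29.881   3.132   0.      0.     -0.048]
 [-35.379 -31.633   3.132   0.      0.     -0.048]
 [-33.805 -33.31    3.132   0.      0.     -0.048]
 [-32.151 -34.909   3.132   0.      0.     -0.048]
 [-30.421 -36.426   3.132   0.      0.     -0.048]
 [-28.621 -37.857   3.132   0.      0.     -0.048]]
-0.01 0.02 515 x ext [-0.0862  0.0751] left wall -0.08738187726365176 -0.0709234994928521 right 0.05878596195711521 0.0763177777787219 ymax 0.004503757712981227
-0.02 -0.01 450 x ext [-0.0862  0.0748] left wall -0.08806511772797093 -0.0683689253435366 right 0.05656513690196861 0.07630700336084316 ymax -0.010002645182442968
-0.03 -0.02 377 x ext [-0.0807  0.0698] left wall -0.08694677300317061 -0.06545913136287139 right 0.05404001678635019 0.05835952745423718 ymax -0.020015399197110633
-0.05 -0.03 767 x ext [-0.0843  0.0737] left wall -0.06803727869987859 -0.0633277547479071 right 0.
[... 2041 characters left out ...]
t64(0)), (np.float64(0.088), np.int64(0)), (np.float64(0.092), np.int64(0))]
y ext [-0.2471  0.    ]
-0.12 0 0 | -0.114 0 0 | -0.108 0 0 | -0.102 0 0 | -0.096 14 0.0464 | -0.09 165 0.054 | -0.084 158 0.0626 | -0.078 147 0.0671 | -0.072 145 0.0698 | -0.066 144 0.0723 | -0.06 138 0.0725 | -0.054 131 0.0713 | -0.048 127 0.0692 | -0.042 117 0.0659 | -0.036 101 0.0599 | -0.03 45 0.0516 | -0.024 0 0 | -0.018 21 0.0624 | -0.012 9 0.0555 | -0.006 21 0.0473 | 0.0 85 0.0507 | 0.006 0 0 | 0.012 0 0 | 0.018 80 0.0712 | 0.024 144 0.0718 | 0.03 145 0.0729 | 0.036 125 0.0713 | 0.042 118 0.0692 | 0.048 114 0.0662 | 0.054 91 0.0602 | 0.06 26 0.0534 | 0.066 0 0 | 0.072 0 0 | 0.078 0 0 | 0.084 0 0 | 0.09 0 0 |
```

Call:
arm_command(moves=[1,-42,-22,3,0,0,-0.048,1,-41,-24,3,0,0,-0.048,1,-39.5,-26,3,0,0,-0.048,1,-38.5,-28,3,0,0,-0.048,1,-37,-30,3,0,0,-0.048,1,-35.5,-31.5,3,0,0,-0.048,1,-34,-33.5,3,0,0,-0.048,1,-32,-35,3,0,0,-0.048], newtons=90)

```text
clock: 1.7
tcp_pos: [0.4172, 0.3113, 0.2074]
orientation: [0.0, -0.08, 0.997, 0.0]
wrist_force: [-0.4, 1.0, 0.0]
finger_gap: 0.0852
grip_force: 0.0
```

Call:
arm_command(moves=[1,-30.5,-36.5,3,0,0,-0.048,1,-28.5,-38,3,0,0,-0.048,1,0,0,0,0,0,0,1,0,0,0,0,0,0])

```text
clock: 2.2
tcp_pos: [0.4873, 0.2498, 0.2012]
orientation: [-0.0, -0.127, 0.992, 0.0]
wrist_force: [-0.5, 0.4, -0.3]
finger_gap: 0.0854
grip_force: 0.0
```

```bash
cat > look.py <<'E'
from fit import *
import sys
def tray_look(tag=None,cam="wrist",verbose=True):
    """bar centre etc. in world and in tool frame"""
    im,d,P=cloud(cam)
    if tag: cv2.imwrite(f"pics/{tag}.png",im); np.save(f"{tag}.npy",P)
    return im,d,P
E
python3 - <<'E'
from look import *
s=get_state(); im,d,P=tray_look("w1")
Q=P[box(P,(.4,.58),(.13,.35),(.106,.135))]; print("bar",len(Q),rect(Q),np.median(Q[:,2]))
e=np.linalg.eigh(np.cov(Q[:,:2].T)); print(e[1][:,1],np.sqrt(e[0]))
Q=P[box(P,(.35,.62),(.05,.45),(.02,.036))]; print("rims",len(Q),rect(Q))
t=P[box(P,(.3,.7),(.05,.45),(-.015,.004))]; print("table",np.median(t[:,2]))
E
```

```text
bar 5258 (array([488.4, 250.9]), array([125.3,  29.7]), 14.97028923034668) 0.12143737815583046
[-0.9664 -0.2571] [0.0058 0.0382]
rims 3000 (array([488.6, 251. ]), array([117.5, 279.5]), 14.696281433105469)
table -0.00018699531691594717
```

View pics/w1.png

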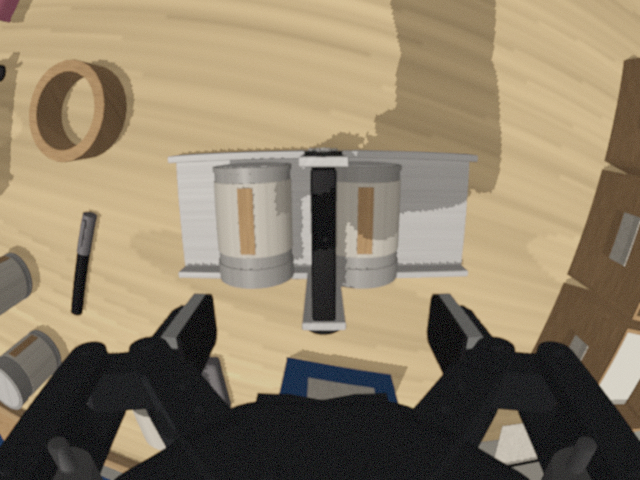

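Call:
arm_command(moves=[1,-1.5,1,25,0,0,-0.004,1,0,0,30,0,0,0,1,0,0,25,0,0,0,1,0,0,15,0,0,0,1,0,0,9,0,0,0,1,0,0,4.5,0,0,0,0.2,0,0,0,0,0,0,-0.2,0,0,0,0,0,0])

```text
clock: 3.25
tcp_pos: [0.4894, 0.2513, 0.0935]
orientation: [0.001, -0.129, 0.992, 0.0]
wrist_force: [0.0, 0.0, -1.0]
finger_gap: 0.0515
grip_force: 0.0
```

Call:
arm_command(moves=[-0.5,0,0,0,0,0,0,-1,0,0,0,0,0,0,-1,0,0,0,0,0,0,-1,0,0,0,0,0,0], newtons=90)

```text
clock: 3.75
tcp_pos: [0.4891, 0.2514, 0.0934]
orientation: [0.0, -0.129, 0.992, 0.0]
wrist_force: [-2.0, -0.1, 6.1]
finger_gap: 0.0148
grip_force: 88.2
```

Run:
```python
from h import *
s=get_state()
for k in ("clock","tcp_pos","orientation","wrist_force","ft_torque","finger_gap","grip_force"): print(k,s[k])
print(quat(s["orientation"]).as_matrix())
```

```text
clock 3.75
tcp_pos [0.4891 0.2514 0.0934]
orientation [ 0.0004 -0.1293  0.9916  0.0002]
wrist_force [-1.9998 -0.1239  6.1187]
ft_torque [0.0607 0.2481 0.0246]
finger_gap 0.014776438313311772
grip_force 88.1686270236969
[[-0.9666 -0.2564  0.0008]
 [-0.2564  0.9666  0.0005]
 [-0.0009  0.0003 -1.    ]]
```

```bash
cat > meas.py <<'E'
from fit import *
from scipy.optimize import least_squares
def meas(cam="wrist",save=None):
    s=get_state(); im,d,P=cloud(cam)
    if save: cv2.imwrite(f"pics/{save}.png",im); np.save(save+".npy",P)
    Rt=quat(s["orientation"]).as_matrix(); bar=s["tcp_pos"]-.0166*Rt[:,2]
    yt=Rt[:,1]; yaw=np.arctan2(-yt[0],yt[1]); phi=np.arcsin(yt[2])  # phi>0: +y end up = tip to rack
    X=np.array([np.cos(yaw),np.sin(yaw),0]); Y=np.array([-np.sin(yaw),np.cos(yaw),0])
    Q=P.reshape(-1,3); Q=Q[np.isfinite(Q[:,0])]-bar
    L=np.c_[Q@X,Q@Y,Q[:,2]]; L=L[(abs(L[:,0])<.07)&(abs(L[:,1])<.16)&(L[:,2]<-.02)&(L[:,2]>-.13)]
    th=phi; res={}
    for it in range(6):
        c,sn=np.cos(-th),np.sin(-th)   # rotate about x by -th into tray frame (origin: tray origin)
        T=np.c_[L[:,0],c*L[:,1]-sn*L[:,2],sn*L[:,1]+c*L[:,2]+.110]
        m=(abs(T[:,0])<.046)&(abs(T[:,1])<.136)&(abs(T[:,2]-.006)<.007)
        if m.sum()<200: break
        A=np.c_[T[m,1],np.ones(m.sum()),T[m,0]]
        f=least_squares(lambda p:A@p-T[m,2],[0,.006,0],loss="soft_l1",f_scale=.001).x
        th+=f[0]
    g=(abs(T[:,0])<.045)&(T[:,2]>.045)&(T[:,2]<.085)
    q=T[g]; ys=np.sort(q[:,1]); tins=[]
    # seeds: histogram of top points
    rem=q.copy()
    for k in range(2):
        if len(rem)<150: break
        best=max(np.arange(-.17,.17,.004),key=lambda y0:(abs(np.hypot(rem[:,1]-y0,rem[:,2]-.039)-.033)<.003).sum())
        w=rem[abs(np.hypot(rem[:,1]-best,rem[:,2]-.039)-.033)<.006]
        if len(w)<150: break
        r=least_squares(lambda p:np.hypot(w[:,1]-p[0],w[:,2]-p[1])-.033,[best,.039],loss="soft_l1",f_scale=.001).x
        tins.append((round(r[0]*1e3,1),round(r[1]*1e3,1),len(w))); rem=rem[abs(rem[:,1]-r[0])>.036]
    sf=s["ft_torque"]
    print(f"t={s['clock']:.2f} tcp={s['tcp_pos'].round(4)} yaw={yaw:.4f} phi={phi:.4f} theta={th:.4f} roll={f[2]:.4f} deck={f[1]*1e3:.1f} n={m.sum()} tins(y,z,n)={sorted(tins)} F={s['wrist_force'].round(1)} T={sf.round(3)} grip={s['grip_force']:.0f}")
    return s,th,tins,bar
if __name__=="__main__":
    import sys
    for c in (sys.argv[1:] or ["wrist"]): meas(c)
E
python3 meas.py wrist top
```

```text
t=3.75 tcp=[0.4891 0.2514 0.0934] yaw=0.2593 phi=0.0003 theta=0.0003 roll=-0.0006 deck=5.8 n=15851 tins(y,z,n)=[(np.float64(-59.3), np.float64(38.3), 15253), (np.float64(31.0), np.float64(38.4), 11365)] F=[-2.  -0.1  6.1] T=[0.061 0.248 0.025] grip=88
t=3.80 tcp=[0.4891 0.2514 0.0934] yaw=0.2593 phi=0.0003 theta=0.0020 roll=-0.0024 deck=6.7 n=1410 tins(y,z,n)=[(np.float64(-58.6), np.float64(39.3), 1237), (np.float64(31.7), np.float64(39.0), 202)] F=[-1.2 -0.1  4.7] T=[0.019 0.257 0.001] grip=88
```

Call:
arm_command(moves=[-1,0,0,0,0.014,0,0,-1,0,0,0,0,0,0,-1,0,0,-1,0,0,0,-1,0,0,-2,0,0,0,-1,0,0,-4,0,0,0,-1,0,0,-4,0,0,0,-1,0,0,-2,0,0,0,-1,0,0,0,0,0,0])

```text
clock: 4.85
tcp_pos: [0.489, 0.2514, 0.106]
orientation: [0.001, -0.129, 0.992, -0.007]
wrist_force: [0.4, -0.2, -9.4]
finger_gap: 0.0144
grip_force: 87.8
```

```bash
python3 meas.py; python3 meas.py
```

```text
t=4.85 tcp=[0.489  0.2514 0.106 ] yaw=0.2592 phi=-0.0139 theta=0.0027 roll=-0.0002 deck=5.7 n=15695 tins(y,z,n)=[(np.float64(-59.3), np.float64(38.2), 15051), (np.float64(31.0), np.float64(38.3), 11667)] F=[ 0.4 -0.2 -9.4] T=[ 0.064  0.069 -0.027] grip=88
t=4.90 tcp=[0.4888 0.2514 0.1059] yaw=0.2592 phi=-0.0139 theta=0.0027 roll=-0.0010 deck=5.7 n=15671 tins(y,z,n)=[(np.float64(-59.3), np.float64(38.2), 15064), (np.float64(31.0), np.float64(38.3), 11668)] F=[-0.3  0.1 -8.4] T=[0.052 0.007 0.018] grip=88
```

```bash
cat >> h.py <<'E'
def mj(n,N=None,lag=0):
    t=np.clip((np.arange(1,(N or n)+1)-lag)/n,0,1); return 10*t**3-15*t**4+6*t**5
E
python3 - <<'E'
from h import *
s=get_state(); R0=quat(s["orientation"]); p0=s["tcp_pos"]; N=40
R0=R0*R.from_rotvec([.003,0,0])
tgt=np.array([.4694,.0254,.216]); f=mj(N); fz=mj(26,N); prevR,prevp=R0,p0
for i in range(N):
    Ri=R.from_rotvec([0,0,-.1753*f[i]])*R0; pi=np.r_[p0[:2]+(tgt-p0)[:2]*f[i],p0[2]+(tgt-p0)[2]*fz[i]]
    print(i,(prevR.inv().apply(pi-prevp)*1e3).round(1),(prevR.inv()*Ri).as_rotvec().round(4)); prevR,prevp=Ri,pi
E
```

```text
0 [ 0.  -0.  -0.1] [-0.  0.  0.]
1 [ 0.1 -0.2 -0.4] [-0.      0.      0.0002]
2 [ 0.2 -0.6 -1. ] [-0.      0.      0.0005]
3 [ 0.4 -1.1 -1.7] [-0.      0.      0.0008]
4 [ 0.6 -1.6 -2.6] [-0.      0.      0.0013]
5 [ 0.8 -2.3 -3.5] [-0.      0.      0.0019]
6 [ 1.1 -3.  -4.4] [-0.      0.      0.0024]
7 [ 1.3 -3.8 -5.3] [-0.      0.0001  0.0031]
8 [ 1.6 -4.6 -6.1] [-0.      0.0001  0.0037]
9 [ 1.8 -5.4 -6.7] [-0.      0.0001  0.0043]
10 [ 2.  -6.2 -7.3] [-0.      0.0001  0.0049]
11 [ 2.3 -6.9 -7.6] [-0.      0.0001  0.0055]
12 [ 2.4 -7.6 -7.8] [-0.      0.0001  0.0061]
13 [ 2.6 -8.2 -7.8] [-0.      0.0001  0.0066]
14 [ 2.7 -8.8 -7.6] [-0.      0.0001  0.007 ]
15 [ 2.8 -9.3 -7.2] [-0.      0.0001  0.0074]
16 [ 2.8 -9.7 -6.7] [-0.      0.0001  0.0077]
17 [  2.9 -10.   -6. ] [-0.      0.0001  0.008 ]
18 [  2.8 -10.2  -5.2] [-0.      0.0001  0.0081]
19 [  2.8 -10.3  -4.3] [-0.      0.0001  0.0082]
20 [  2.7 -10.3  -3.4] [-0.      0.0001  0.0082]
21 [  2.6 -10.2  -2.4] [-0.      0.0001  0.0081]
22 [  2.5 -10.   -1.6] [-0.      0.0001  0.008 ]
23 [ 2.3 -9.7 -0.8] [-0.      0.0001  0.0077]
24 [ 2.1 -9.3 -0.2] [-0.      0.0001  0.0074]
25 [ 2.  -8.9  0.1] [-0.      0.0001  0.007 ]
26 [ 1.8 -8.3  0.1] [-0.      0.0001  0.0066]
27 [ 1.6 -7.7  0.1] [-0.      0.0001  0.0061]
28 [ 1.4 -7.   0.1] [-0.      0.0001  0.0055]
29 [ 1.2 -6.3  0.1] [-0.      0.0001  0.0049]
30 [ 1.  -5.5  0.1] [-0.      0.0001  0.0043]
31 [ 0.9 -4.7  0.1] [-0.      0.0001  0.0037]
32 [ 0.7 -3.9  0.1] [-0.      0.0001  0.0031]
33 [ 0.6 -3.1  0.1] [-0.      0.      0.0024]
34 [ 0.4 -2.4  0. ] [-0.      0.      0.0019]
35 [ 0.3 -1.7  0. ] [-0.      0.      0.0013]
36 [ 0.2 -1.1  0. ] [-0.      0.      0.0008]
37 [ 0.1 -0.6  0. ] [-0.      0.      0.0005]
38 [ 0.  -0.2  0. ] [-0.      0.      0.0002]
39 [ 0. -0.  0.] [-0.  0.  0.]
```

Call:
arm_command(moves=[-1,0,0,-0.1,0,0,0,-1,0.1,-0.2,-0.4,0,0,0.0002,-1,0.2,-0.6,-1,0,0,0.0005,-1,0.4,-1.1,-1.7,0,0,0.0008,-1,0.6,-1.6,-2.6,0,0,0.0013,-1,0.8,-2.3,-3.5,0,0,0.0019,-1,1.1,-3,-4.4,0,0,0.0024,-1,1.3,-3.8,-5.3,0,0,0.0031])

```text
clock: 5.95
tcp_pos: [0.4875, 0.2381, 0.1253]
orientation: [0.001, -0.124, 0.992, -0.007]
wrist_force: [0.6, -0.2, -9.0]
finger_gap: 0.0144
grip_force: 87.8
```

Call:
arm_command(moves=[-1,1.6,-4.6,-6.1,0,0,0.0037,-1,1.8,-5.4,-6.7,0,0,0.0043,-1,2,-6.2,-7.3,0,0,0.0049,-1,2.3,-6.9,-7.6,0,0,0.0055,-1,2.4,-7.6,-7.8,0,0,0.0061,-1,2.6,-8.2,-7.8,0,0,0.0066,-1,2.7,-8.8,-7.6,0.0005,0,0.007,-1,2.8,-9.3,-7.2,0.0005,0,0.0074])

```text
clock: 6.95
tcp_pos: [0.4825, 0.1788, 0.1844]
orientation: [0.001, -0.101, 0.995, -0.007]
wrist_force: [0.2, 0.2, -8.2]
finger_gap: 0.0144
grip_force: 87.8
```

Call:
arm_command(moves=[-1,2.8,-9.7,-6.7,0.0005,0,0.0077,-1,2.9,-10,-6,0.0005,0,0.008,-1,2.8,-10.2,-5.2,0.0005,0,0.0081,-1,2.8,-10.3,-4.3,0.0005,0,0.0082,-1,2.7,-10.3,-3.4,0.0005,0,0.0082,-1,2.6,-10.2,-2.4,0.0005,0,0.0081,-1,2.5,-10,-1.6,0.0005,0,0.008,-1,2.3,-9.7,-0.8,0.0005,0,0.0077])

```text
clock: 7.95
tcp_pos: [0.4753, 0.0963, 0.2156]
orientation: [0.002, -0.069, 0.998, -0.009]
wrist_force: [0.9, -0.9, -9.2]
finger_gap: 0.0146
grip_force: 87.7
```

Call:
arm_command(moves=[-1,2.1,-9.3,-0.2,0.0005,0,0.0074,-1,2,-8.9,0.1,0.0005,0,0.007,-1,1.8,-8.3,0.1,0,0,0.0066,-1,1.6,-7.7,0.1,0,0,0.0061,-1,1.4,-7,0.1,0,0,0.0055,-1,1.2,-6.3,0.1,0,0,0.0049,-1,1,-5.5,0.1,0,0,0.0043,-1,0.9,-4.7,0.1,0,0,0.0037])

```text
clock: 8.95
tcp_pos: [0.4704, 0.038, 0.2162]
orientation: [0.002, -0.047, 0.999, -0.01]
wrist_force: [-0.2, -0.4, -8.6]
finger_gap: 0.0143
grip_force: 87.7
```

Call:
arm_command(moves=[-1,0.7,-3.9,0.1,0,0,0.0031,-1,0.6,-3.1,0.1,0,0,0.0024,-1,0.4,-2.4,0,-0.0005,0,0.0019,-1,0.3,-1.7,0,-0.0005,0,0.0013,-1,0.2,-1.1,0,-0.0005,0,0.0008,-1,0.1,-0.6,0,-0.0005,0,0.0005,-1,0,-0.2,0,-0.0005,0,0.0002,-1,0,0,0,-0.0005,0,0])

```text
clock: 9.95
tcp_pos: [0.4693, 0.0252, 0.2162]
orientation: [0.002, -0.042, 0.999, -0.008]
wrist_force: [0.4, -0.2, -8.4]
finger_gap: 0.0144
grip_force: 87.8
```

```bash
python3 - <<'E'
from meas import *
s,th,t,bar=meas(save="w2"); 
P=np.load("w2.npy"); yaw=.084; o=np.array([.4845,-.154])
Q=P[box(P,(.36,.62),(-.3,-.05),(.09,.2))]; d=Q[:,:2]-o; L=np.c_[d@[np.cos(yaw),np.sin(yaw)],d@[-np.sin(yaw),np.cos(yaw)],Q[:,2]]
m=(abs(L[:,0])<.055)&(L[:,2]<.122)&(L[:,2]>.103)&(L[:,1]<.012); q=L[m]; print("floor pts",len(q))
if len(q)>50:
  A=np.c_[q[:,:2],np.ones(len(q))]; f=least_squares(lambda p:A@p-q[:,2],[0,.06,.117],loss="soft_l1",f_scale=.001).x; print("plane",f)
  for x in np.arange(-.05,.051,.02):
    k=q[abs(q[:,0]-x)<.008]; print(x.round(2),np.percentile(k[:,1],[50,98,99.7]).round(4),len(k))
w=L[(L[:,2]>.127)&(L[:,2]<.17)&(L[:,1]>-.1)&(L[:,1]<.02)]
for a in np.arange(-.08,.02,.01):
    k=w[(w[:,1]>a)&(w[:,1]<a+.01)&(abs(w[:,0])<.09)]; l=k[k[:,0]<-.03,0]; r=k[k[:,0]>.03,0]; print(a.round(2),l.max(initial=-9).round(4),r.min(initial=9).round(4),len(l),len(r))
E
python3 meas.py
```

```text
t=9.95 tcp=[0.4693 0.0252 0.2162] yaw=0.0838 phi=-0.0166 theta=0.0003 roll=0.0020 deck=5.7 n=15699 tins(y,z,n)=[(np.float64(-59.3), np.float64(38.2), 15076), (np.float64(31.1), np.float64(38.3), 11674)] F=[ 0.4 -0.2 -8.4] T=[ 0.13  -0.014 -0.002] grip=88
floor pts 11585
plane [-0.0003  0.0587  0.1162]
-0.05 [-0.0464 -0.0004  0.0004] 1384
-0.03 [-0.0487 -0.0004  0.0003] 1739
-0.01 [-0.0514 -0.0003  0.0005] 1761
0.01 [-0.0523  0.      0.0007] 1705
0.03 [-0.0523 -0.0001  0.0006] 1634
0.05 [-0.0516  0.      0.0007] 1249
-0.08 -0.056 0.0591 37 74
-0.07 -0.056 0.059 37 81
-0.06 -0.0561 0.059 46 93
-0.05 -0.056 0.0587 48 97
-0.04 -0.0561 0.0588 62 116
-0.03 -0.0578 0.0603 83 147
-0.02 -0.0603 0.0631 250 312
-0.01 -0.0627 0.0651 427 356
-0.0 -0.0655 0.0667 97 95
0.01 -9.0 9.0 0 0
t=10.00 tcp=[0.4693 0.0252 0.2162] yaw=0.0839 phi=-0.0166 theta=0.0005 roll=0.0021 deck=5.7 n=15703 tins(y,z,n)=[(np.float64(-59.3), np.float64(38.2), 15100), (np.float64(31.1), np.float64(38.3), 11689)] F=[-0.   0.1 -8.5] T=[ 0.066  0.003 -0.01 ] grip=88
```

View pics/w2.png

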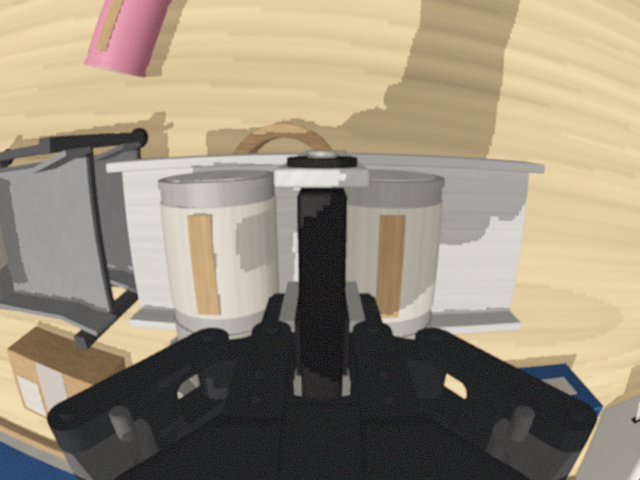

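```bash
cat > edge.py <<'E'
from meas import *
def edge(P,yaw=.084,o=np.array([.486,-.1539])):
    Q=P[box(P,(.36,.62),(-.3,.2),(.09,.165))]; d=Q[:,:2]-o; L=np.c_[d@[np.cos(yaw),np.sin(yaw)],d@[-np.sin(yaw),np.cos(yaw)],Q[:,2]]
    for x in (-.04,-.02,0,.02,.04):
        k=L[(abs(L[:,0]-x)<.008)&(L[:,1]>-.03)&(L[:,1]<.08)&(L[:,2]>.105)&(L[:,2]<.14)]
        ys=np.sort(k[:,1]); g=np.diff(ys); i=g.argmax() if len(g) else 0
        lo=k[k[:,1]<=ys[i]]; hi=k[(k[:,1]>ys[i])&(k[:,1]<ys[i]+.01)]
        print(f"x={x:.2f} gap {ys[i]*1e3:.1f}..{ys[i+1]*1e3:.1f} z floor {np.median(lo[lo[:,1]>-.01][:,2])*1e3:.1f} deck {np.median(hi[:,2])*1e3:.1f}")
    # tray rims near end
    k=L[(L[:,1]>.06)&(L[:,1]<.30)&(L[:,2]>.128)&(L[:,2]<.15)&(abs(L[:,0])>.048)&(abs(L[:,0])<.07)]
    for a in (.06,.25):
        q=k[(k[:,1]>a)&(k[:,1]<a+.05)]; l=q[q[:,0]<0,0]; r=q[q[:,0]>0,0]; print("rims",a,np.percentile(l,[2,98]).round(4) if len(l) else 0,np.percentile(r,[2,98]).round(4) if len(r) else 0)
if __name__=="__main__":
    import sys; edge(np.load(sys.argv[1]))
E
python3 edge.py w2.npy
```

```text
x=-0.04 gap 0.7..39.8 z floor 115.8 deck nan
x=-0.02 gap 1.3..39.8 z floor 115.9 deck nan
x=0.00 gap 1.1..39.8 z floor 115.9 deck nan
x=0.02 gap 1.1..40.1 z floor 115.9 deck nan
x=0.04 gap 1.4..39.9 z floor 115.7 deck nan
rims 0.06 [-0.0597 -0.0484] [0.0486 0.0557]
rims 0.25 [-0.0596 -0.0484] [0.0485 0.0555]
  return _methods._mean(a, axis=axis, dtype=dtype,
  ret = ret.dtype.type(ret / rcount)
```

Run:
```python
from h import *
print(np.diff(np.r_[0,mj(16)*33]).round(2))
```

```text
[0.07 0.46 1.08 1.81 2.52 3.14 3.59 3.83 3.83 3.59 3.14 2.52 1.81 1.08
 0.46 0.07]
```

Call:
arm_command(moves=[-1,-0.2,-0.1,0.2,0,0,0,-1,-0.2,-0.5,0.3,0,0,0,-1,-0.2,-1.1,0.5,0,0,0,-1,-0.2,-1.8,0.5,0,0,0,-1,-0.2,-2.5,0.5,0,0,0,-1,-0.2,-3.1,0.5,0,0,0,-1,-0.2,-3.6,0.5,0,0,0,-1,-0.2,-3.8,0.5,0,0,0])

```text
clock: 11.05
tcp_pos: [0.4723, 0.0085, 0.213]
orientation: [0.002, -0.042, 0.999, -0.008]
wrist_force: [0.3, 0.3, -8.6]
finger_gap: 0.0142
grip_force: 87.8
```

Call:
arm_command(moves=[-1,-0.2,-3.8,0.3,0,0,0,-1,-0.2,-3.6,0.2,0,0,0,-1,0,-3.1,0,0,0,0,-1,0,-2.5,0,0,0,0,-1,0,-1.8,0,0,0,0,-1,0,-1.1,0,0,0,0,-1,0,-0.5,0,0,0,0,-1,0,-0.1,0,0,0,0])

```text
clock: 12.05
tcp_pos: [0.4741, -0.0076, 0.2128]
orientation: [0.002, -0.042, 0.999, -0.008]
wrist_force: [-0.3, 0.0, -9.0]
finger_gap: 0.0147
grip_force: 87.8
```

```bash
python3 - <<'E'
from edge import *
meas(save="w3"); edge(np.load("w3.npy"))
P=np.load("w3.npy")
E
cat > sim.py <<'E'
import numpy as np
k,kp,W,g=4.0,.64,2.35,9.81
def sim(uA,uB,vA,vB,phi_rows,phi0,c,cB=None,th0=None,gap=8e-3,zeta=.15,lag=.06,I=.011,hold=0,end=None,log=.125):
    """u toward rack (m). phi_rows: phi at the end of each 1/8 s row (tip to rack +). A off when uA>.14+gap/2"""
    cB=cB or c; dt=.0005; th=th0 if th0 is not None else (k*phi0+W*(uA+uB))/(k+kp); om=0; ph=phi0; out=[]; off=None
    N=int((hold+len(phi_rows)*.125)/dt); tgt=np.r_[phi0,phi_rows]; cd=2*zeta*np.sqrt((k+kp)*I)
    def roll(u,v,th,c):
        a=g*2/3*th
        if abs(v)<1e-4 and abs(th)<c: return 0.
        s=np.sign(v) if abs(v)>1e-4 else np.sign(th)
        vn=v+(a-s*g*2/3*c)*dt
        return 0. if v*vn<0 and abs(th)<c else vn
    for i in range(N):
        t=i*dt-hold
        r=0 if t<0 else t/.125; j=min(int(r),len(phi_rows)-1); cmd=phi0 if t<0 else tgt[j]+(tgt[j+1]-tgt[j])*(r-j)
        ph+=(cmd-ph)*dt/lag
        # load share of A on tray: 1 until the edge, then falls over the gap
        sh=np.clip(1-(uA-.14)/gap,0,1); 
        M=W*(sh*min(uA,.14)+uB); om+=(k*(ph-th)-kp*th+M-cd*om)/I*dt; th+=om*dt
        if sh>0: vA=roll(uA,vA,th,c)
        else:
            if off is None: off=(t,vA,th,uB,vB)
            vA+=g*2/3*(.06-c)*dt
        vB=roll(uB,vB,th,cB); uA+=vA*dt; uB+=vB*dt
        if i%int(log/dt)==int(log/dt)-1 or i==N-1: out.append((round(t+dt,3),round(ph,4),round(th,4),round(uA*1e3,1),round(vA,3),round(uB*1e3,1),round(vB,3)))
    return out,off
E
python3 - <<'E'
from sim import *
phi0=-.0166
# accelerate: hold theta ~ .03 with predicted motion
for c in (.009,.015,.022):
    o,off=sim(.0593,-.0311,0,0,[.017,.017,.017,.017,-.03,-.03],phi0,c,hold=0)
    print(c); [print(x) for x in o]
E
```

```text
t=12.05 tcp=[ 0.4741 -0.0076  0.2128] yaw=0.0838 phi=-0.0167 theta=0.0001 roll=0.0021 deck=5.7 n=15706 tins(y,z,n)=[(np.float64(-59.3), np.float64(38.2), 15097), (np.float64(31.1), np.float64(38.3), 11684)] F=[-0.3  0.  -9. ] T=[ 0.143  0.04  -0.002] grip=88
x=-0.04 gap 1.2..6.8 z floor 116.0 deck 124.8
x=-0.02 gap 0.5..6.4 z floor 115.9 deck 124.9
x=0.00 gap 0.7..6.8 z floor 115.9 deck 124.9
x=0.02 gap 1.0..7.3 z floor 115.9 deck 124.9
x=0.04 gap 1.2..6.7 z floor 115.9 deck 125.1
rims 0.06 [-0.0577 -0.0481] 0
rims 0.25 [-0.0575 -0.0515] [0.052  0.0581]
0.009
(0.125, np.float64(0.0029), np.float64(0.0079), 59.3, 0.0, -31.1, 0.0)
(0.25, np.float64(0.0153), np.float64(0.0353), np.float64(59.8), np.float64(0.011), np.float64(-30.6), np.float64(0.011))
(0.375, np.float64(0.0168), np.float64(0.0287), np.float64(62.5), np.float64(0.031), np.float64(-27.9), np.float64(0.031))
(0.5, np.float64(0.017), np.float64(0.0357), np.float64(67.5), np.float64(0.049), np.float64(-22.9), np.float64(0.049))
(0.625, np.float64(-0.0102), np.float64(0.034), np.float64(75.1), np.float64(0.073), np.float64(-1
[... 823 characters left out ...]
t64(0.045))
0.022
(0.125, np.float64(0.0029), np.float64(0.0079), 59.3, 0.0, -31.1, 0.0)
(0.25, np.float64(0.0153), np.float64(0.0352), np.float64(59.4), np.float64(0.003), np.float64(-31.0), np.float64(0.003))
(0.375, np.float64(0.0168), np.float64(0.0271), np.float64(60.5), np.float64(0.012), np.float64(-29.9), np.float64(0.012))
(0.5, np.float64(0.017), np.float64(0.031), np.float64(62.2), np.float64(0.016), np.float64(-28.2), np.float64(0.016))
(0.625, np.float64(-0.0102), np.float64(0.0247), np.float64(64.9), np.float64(0.025), np.float64(-25.5), np.float64(0.025))
(0.75, np.float64(-0.0276), np.float64(-0.0137), np.float64(67.3), np.float64(0.009), np.float64(-23.1), np.float64(0.009))
```

Call:
arm_command(moves=[-1,0,-3,0,-0.034,0,0,-1,0,0,0,0,0,0,-1,0,0,0,0,0,0,-1,0,0,0,0,0,0,-1,0,3,0,0.032,0,0,-1,0,2.5,0,0.03,0,0])

```text
clock: 12.85
tcp_pos: [0.4737, -0.0047, 0.2129]
orientation: [0.003, -0.042, 0.999, -0.023]
wrist_force: [-0.8, -0.4, -8.8]
finger_gap: 0.0148
grip_force: 88.0
```

```bash
cat > look2.py <<'E'
from meas import *
r=[meas() for _ in range(2)]
E
python3 look2.py
```

```text
t=12.85 tcp=[ 0.4737 -0.0047  0.2129] yaw=0.0838 phi=-0.0463 theta=0.0118 roll=0.0022 deck=5.7 n=24521 tins(y,z,n)=[(np.float64(-98.3), np.float64(38.1), 14471), (np.float64(-7.7), np.float64(37.9), 7481)] F=[-0.8 -0.4 -8.8] T=[ 0.374  0.06  -0.02 ] grip=88
t=12.90 tcp=[ 0.4736 -0.0039  0.2129] yaw=0.0849 phi=-0.0465 theta=0.0151 roll=0.0021 deck=5.7 n=25484 tins(y,z,n)=[(np.float64(-103.3), np.float64(38.1), 14173), (np.float64(-12.5), np.float64(37.9), 7574)] F=[-1.   0.9 -8.7] T=[ 0.45   0.079 -0.007] grip=88
```

Run:
```python
from sim import *
for lag in (.02,.04,.06):
  for c in (.006,.009,.012):
    for W in (2.2,2.35,2.5):
      import sim as S; S.W=W
      o,_=sim(.0593,-.0311,0,0,[.0173,.0173,.0173,.0173,-.0147,-.0447,-.0465],-.0167,c,lag=lag,th0=.0001,log=.05)
      d={x[0]:x for x in o}; print(lag,c,W,d[.75][2:5],d[.8][2:5])
S.W=2.35
rows=dict(a=[-.056,-.072,-.088,-.097,-.06,-.055,-.05,-.05],b=[-.06,-.08,-.095,-.095,-.08,-.06,-.055,-.055],c=[-.06,-.08,-.095,-.1,-.07,-.05,-.05,-.05])
for n,r in rows.items():
  for c,W in ((.009,2.35),(.012,2.35),(.009,2.5)):
    S.W=W
    o,off=sim(.1033,.0125,.1,.098,r,-.0465,c,lag=.03,th0=.0151,gap=6e-3)
    print(n,c,W,"off",np.round(off,3) if off else None); [print("  ",*x) for x in o]
```

```text
0.02 0.006 2.2 (np.float64(0.0055), np.float64(93.1), np.float64(0.102)) (np.float64(0.005), np.float64(98.2), np.float64(0.101))
0.02 0.006 2.35 (np.float64(0.0106), np.float64(95.3), np.float64(0.111)) (np.float64(0.0109), np.float64(100.8), np.float64(0.112))
0.02 0.006 2.5 (np.float64(0.016), np.float64(97.5), np.float64(0.12)) (np.float64(0.0172), np.float64(103.6), np.float64(0.124))
0.02 0.009 2.2 (np.float64(0.0012), np.float64(88.2), np.float64(0.084)) (np.float64(-0.0001), np.float64(92.4), np.float64(0.081))
0.02 0.009 2.35 (np.float64(0.0059), np.float64(90.2), np.float64(0.092)) (np.float64(0.0052), np.float64(94.8), np.float64(0.091))
0.02 0.009 2.5 (np.float64(0.0108), np.float64(92.3), np.float64(0.101)) (np.float64(0.011), np.float64(97.4), np.float64(0.102))
0.02 0.012 2.2 (np.float64(-0.0029), np.float64(83.6), np.float64(0.066)) (np.float64(-0.005), np.float64(86.8), np.float64(0.061))
0.02 0.012 2.35 (np.float64(0.0014), np.float64(85.5), np.float64(0.074)) (np.float64(-0.0002), np.float64(89.1), np.float64(0.07))
0.02 0.012 2.5 (np.float64(0.0059), np.float64(87
[... 5496 characters left out ...]
6 0.114
   0.375 -0.0914 0.0121 144.8 0.121 53.3 0.119
   0.5 -0.0988 -0.0911 162.0 0.157 66.4 0.075
   0.625 -0.0771 -0.0256 184.1 0.196 71.0 0.009
   0.75 -0.0548 -0.0047 211.1 0.235 71.2 0.0
   0.875 -0.0501 -0.0148 243.0 0.275 71.1 -0.003
   1.0 -0.05 -0.0003 279.8 0.314 70.9 0.0
c 0.009 2.5 off [0.36  0.14  0.016 0.054 0.138]
   0.125 -0.0568 0.0304 116.3 0.11 25.2 0.108
   0.25 -0.0752 0.0282 131.3 0.129 40.0 0.127
   0.375 -0.0914 0.0054 148.2 0.145 56.6 0.138
   0.5 -0.0988 -0.0909 168.9 0.187 71.5 0.085
   0.625 -0.0771 -0.0099 194.9 0.228 78.1 0.034
   0.75 -0.0548 -0.006 226.0 0.27 81.9 0.027
   0.875 -0.0501 0.0003 262.4 0.312 84.3 0.013
   1.0 -0.05 0.0078 304.0 0.353 85.8 0.012
```

Call:
arm_command(moves=[-1,0,0,1.2,0.0155,0,0,-1,0,0,1.2,0.02,0,0,-1,0,0,0,0.013,0,0,-1,0,0,0,-0.01,0,0,-1,0,1,0,-0.02,0,0,-1,0,1,0,-0.005,0,0])

```text
clock: 13.7
tcp_pos: [0.474, -0.0037, 0.2107]
orientation: [0.003, -0.041, 0.999, -0.029]
wrist_force: [-0.6, -0.3, -6.2]
finger_gap: 0.0144
grip_force: 88.4
```

```bash
python3 look2.py
```

```text
t=13.70 tcp=[ 0.474  -0.0037  0.2107] yaw=0.0827 phi=-0.0578 theta=0.0002 roll=0.0029 deck=5.7 n=30068 tins(y,z,n)=[(np.float64(-87.3), np.float64(38.0), 14596)] F=[-0.6 -0.3 -6.2] T=[0.307 0.005 0.01 ] grip=88
t=13.75 tcp=[ 0.4739 -0.0036  0.2106] yaw=0.0828 phi=-0.0578 theta=0.0021 roll=0.0025 deck=5.7 n=30709 tins(y,z,n)=[(np.float64(-90.2), np.float64(38.0), 14472)] F=[-0.6 -0.3 -6. ] T=[0.374 0.063 0.049] grip=88
```

Call:
arm_command(moves=[-1,0,1,0,0.034,0,0,-1,0,1,0,0,0,0,-1,0,0,0,0,0,0,-1,0,0,0,0,0,0])

```text
clock: 14.3
tcp_pos: [0.4735, -0.0012, 0.2101]
orientation: [0.003, -0.042, 0.998, -0.046]
wrist_force: [-0.8, 0.1, -7.3]
finger_gap: 0.0145
grip_force: 88.4
```

```bash
python3 look2.py
```

```text
t=14.30 tcp=[ 0.4735 -0.0012  0.2101] yaw=0.0838 phi=-0.0922 theta=-0.0248 roll=0.0020 deck=5.7 n=32150 tins(y,z,n)=[(np.float64(-96.8), np.float64(38.1), 14235)] F=[-0.8  0.1 -7.3] T=[0.434 0.145 0.013] grip=88
t=14.35 tcp=[ 0.4735 -0.0012  0.2102] yaw=0.0837 phi=-0.0922 theta=-0.0254 roll=0.0018 deck=5.7 n=31851 tins(y,z,n)=[(np.float64(-95.5), np.float64(38.0), 14245)] F=[-0.2 -0.2 -6.1] T=[ 0.445  0.048 -0.004] grip=88
```

Call:
arm_command(moves=[-1,0,0,0,-0.012,0,0,-1,0,0,0,-0.004,0,0,-1,0,0,0,-0.004,0,0,-1,0,0,0,-0.012,0,0])

```text
clock: 14.9
tcp_pos: [0.4735, -0.0013, 0.2101]
orientation: [0.003, -0.042, 0.999, -0.03]
wrist_force: [-0.3, -0.0, -6.1]
finger_gap: 0.0147
grip_force: 88.5
```

```bash
python3 look2.py
```

```text
t=14.90 tcp=[ 0.4735 -0.0013  0.2101] yaw=0.0838 phi=-0.0596 theta=-0.0065 roll=0.0022 deck=5.7 n=27860 tins(y,z,n)=[(np.float64(-75.1), np.float64(38.0), 15024)] F=[-0.3 -0.  -6.1] T=[ 0.295  0.062 -0.019] grip=88
t=14.95 tcp=[ 0.4735 -0.0014  0.2101] yaw=0.0835 phi=-0.0592 theta=-0.0045 roll=0.0022 deck=5.7 n=27846 tins(y,z,n)=[(np.float64(-73.1), np.float64(38.0), 15049)] F=[ 0.7 -1.3 -7. ] T=[ 0.283 -0.024 -0.003] grip=89
```

Call:
arm_command(moves=[-1,0,0,0,-0.002,0,0,-1,0,0,0,-0.0035,0,0,-1,0,0,0,-0.004,0,0,-1,0,0,0,-0.012,0,0,-1,0,0,0,-0.004,0,0,-1,0,0,0,-0.004,0,0])

```text
clock: 15.75
tcp_pos: [0.4735, -0.0014, 0.2101]
orientation: [0.002, -0.042, 0.999, -0.015]
wrist_force: [0.7, -0.4, -6.5]
finger_gap: 0.0151
grip_force: 88.5
```

```bash
python3 look2.py
```

```text
t=15.75 tcp=[ 0.4735 -0.0014  0.2101] yaw=0.0836 phi=-0.0305 theta=0.0062 roll=0.0021 deck=5.8 n=27518 tins(y,z,n)=[(np.float64(-55.3), np.float64(38.0), 14768)] F=[ 0.7 -0.4 -6.5] T=[ 0.255  0.009 -0.071] grip=89
t=15.80 tcp=[ 0.4735 -0.0014  0.2102] yaw=0.0836 phi=-0.0304 theta=0.0071 roll=0.0021 deck=5.8 n=27519 tins(y,z,n)=[(np.float64(-55.3), np.float64(38.0), 14753)] F=[ 0.5 -0.1 -5.4] T=[0.232 0.047 0.009] grip=89
```

Call:
arm_command(moves=[-1,0,0,0,0.042,0,0,-1,0,0,0,0,0,0,-1,0,0,0,-0.001,0,0,-1,0,0,0,-0.003,0,0])

```text
clock: 16.35
tcp_pos: [0.4735, -0.0014, 0.2102]
orientation: [0.003, -0.042, 0.999, -0.034]
wrist_force: [0.2, 0.0, -6.4]
finger_gap: 0.0147
grip_force: 88.4
```

```bash
python3 look2.py
```

```text
t=16.35 tcp=[ 0.4735 -0.0014  0.2102] yaw=0.0835 phi=-0.0682 theta=-0.0335 roll=0.0021 deck=5.7 n=28788 tins(y,z,n)=[(np.float64(-44.1), np.float64(38.0), 13539)] F=[ 0.2  0.  -6.4] T=[0.266 0.015 0.009] grip=88
t=16.40 tcp=[ 0.4736 -0.0015  0.2101] yaw=0.0833 phi=-0.0682 theta=-0.0342 roll=0.0022 deck=5.7 n=29324 tins(y,z,n)=[(np.float64(-41.2), np.float64(38.0), 12897)] F=[ 0.1  0.3 -6.3] T=[0.227 0.001 0.046] grip=88
```

Call:
arm_command(moves=[-1,0,0,0,-0.037,0,0,-1,0,0,0,-0.005,0,0,-1,0,0,0,-0.004,0,0,-1,0,0,0,-0.003,0,0])

```text
clock: 16.95
tcp_pos: [0.4735, -0.0014, 0.2101]
orientation: [0.002, -0.042, 0.999, -0.01]
wrist_force: [-0.3, -0.3, -6.0]
finger_gap: 0.0147
grip_force: 88.5
```

```bash
python3 look2.py
```

```text
t=16.95 tcp=[ 0.4735 -0.0014  0.2101] yaw=0.0836 phi=-0.0196 theta=-0.0118 roll=0.0017 deck=5.7 n=34033 tins(y,z,n)=[(np.float64(-5.1), np.float64(38.0), 7469)] F=[-0.3 -0.3 -6. ] T=[ 0.086  0.022 -0.016] grip=88
t=17.00 tcp=[ 0.4735 -0.0014  0.2101] yaw=0.0836 phi=-0.0195 theta=-0.0131 roll=0.0018 deck=5.7 n=34177 tins(y,z,n)=[(np.float64(-2.1), np.float64(38.1), 7373)] F=[ 0.7 -0.7 -6.4] T=[ 0.093 -0.027  0.042] grip=88
```

Call:
arm_command(moves=[-1,0,0,0,-0.054,0,0,-1,0,0,0,0,0,0,-1,0,0,0,0.016,0,0])

```text
clock: 17.42
tcp_pos: [0.4735, -0.0017, 0.2101]
orientation: [0.001, -0.042, 0.999, 0.008]
wrist_force: [-0.2, -0.7, -7.3]
finger_gap: 0.0148
grip_force: 88.5
```

```bash
python3 look2.py
```

```text
t=17.43 tcp=[ 0.4735 -0.0017  0.2101] yaw=0.0832 phi=0.0166 theta=0.0067 roll=0.0021 deck=5.7 n=34115 tins(y,z,n)=[(np.float64(11.6), np.float64(38.0), 7584)] F=[-0.2 -0.7 -7.3] T=[-0.116 -0.001 -0.007] grip=89
t=17.48 tcp=[ 0.4735 -0.0012  0.2102] yaw=0.0839 phi=0.0163 theta=0.0045 roll=0.0020 deck=5.8 n=34099 tins(y,z,n)=[(np.float64(11.3), np.float64(38.0), 7572)] F=[-1.1  0.4 -5.9] T=[-0.09   0.014 -0.027] grip=89
```

Call:
arm_command(moves=[-1,0,0,0,-0.018,0,0,-1,0,0,0,0,0,0,-1,0,0,0,0,0,0,-1,0,0,0,0.034,0,0,-1,0,0,0,0.003,0,0,-1,0,0,0,0,0,0])

```text
clock: 18.27
tcp_pos: [0.4734, -0.0009, 0.2102]
orientation: [0.002, -0.042, 0.999, -0.0]
wrist_force: [0.3, 0.1, -6.5]
finger_gap: 0.0147
grip_force: 88.6
```

```bash
python3 look2.py
```

```text
t=18.27 tcp=[ 0.4734 -0.0009  0.2102] yaw=0.0845 phi=-0.0007 theta=-0.0006 roll=0.0021 deck=5.7 n=34344 tins(y,z,n)=[(np.float64(0.8), np.float64(38.1), 7198)] F=[ 0.3  0.1 -6.5] T=[0.006 0.016 0.013] grip=89
t=18.32 tcp=[ 0.4735 -0.0011  0.2102] yaw=0.0843 phi=-0.0006 theta=-0.0010 roll=0.0019 deck=5.7 n=34356 tins(y,z,n)=[(np.float64(0.8), np.float64(38.1), 7189)] F=[ 0.3  0.4 -6.6] T=[-0.028  0.011 -0.009] grip=89
```

Call:
arm_command(moves=[-1,0,0,0,0,0,0,-1,0,0,0,0,0,0,-1,0,0,0,0,0,0,-1,0,0,0,0,0,0,-1,0,0,0,0,0,0,-1,0,0,0,0,0,0,-1,0,0,0,0,0,0,-1,0,0,0,0,0,0])

```text
clock: 19.38
tcp_pos: [0.4735, -0.0013, 0.2101]
orientation: [0.001, -0.042, 0.999, -0.0]
wrist_force: [-0.3, -0.7, -5.8]
finger_gap: 0.0146
grip_force: 88.6
```

Call:
arm_command(moves=[-1,0,0,0,0,0,0,-1,0,0,0,0,0,0,-1,0,0,0,0,0,0,-1,0,0,0,0,0,0,-1,0,0,0,0,0,0,-1,0,0,0,0,0,0,-1,0,0,0,0,0,0,-1,0,0,0,0,0,0])

```text
clock: 20.38
tcp_pos: [0.4735, -0.0013, 0.2101]
orientation: [0.001, -0.042, 0.999, -0.0]
wrist_force: [-0.2, -0.2, -6.6]
finger_gap: 0.0143
grip_force: 88.6
```

Call:
arm_command(moves=[-1,0,0,0,0,0,0,-1,0,0,0,0,0,0,-1,0,0,0,0,0,0,-1,0,0,0,0,0,0])

```text
clock: 20.88
tcp_pos: [0.4735, -0.0013, 0.2102]
orientation: [0.002, -0.042, 0.999, -0.0]
wrist_force: [-0.3, -0.5, -7.1]
finger_gap: 0.0148
grip_force: 88.6
```

Run:
```python
from meas import *
s,_,_,_=meas()
im,d,P=cloud("scene"); cv2.imwrite("pics/s2.png",im)
im,d,P=cloud("top"); np.save("t2.npy",P); o=np.array([.4845,-.154]); yaw=.084
Q=P[box(P,(.36,.62),(-.45,-.1),(.135,.19))]; dd=Q[:,:2]-o; L=np.c_[dd@[np.cos(yaw),np.sin(yaw)],dd@[-np.sin(yaw),np.cos(yaw)],Q[:,2]]; L=L[abs(L[:,0])<.04]
for y in np.arange(-.25,.01,.01):
    k=L[abs(L[:,1]-y)<.005]; print(y.round(2),len(k),np.median(k[:,2]).round(4) if len(k) else 0,end=" | ")
# return plan
N=40; R0=quat(s["orientation"]); p0=s["tcp_pos"]; tgt=np.array([.489,.2514,.115]); f=mj(N); fz=mj(24,N,16); prevR,prevp=R0,p0
print()
for i in range(N):
    Ri=R.from_rotvec([0,0,.1753*f[i]])*R0; pi=np.r_[p0[:2]+(tgt-p0)[:2]*f[i],p0[2]+(tgt-p0)[2]*fz[i]]
    print(i,(prevR.inv().apply(pi-prevp)*1e3).round(1),(prevR.inv()*Ri).as_rotvec().round(4)[2]); prevR,prevp=Ri,pi
```

```text
t=20.88 tcp=[ 0.4735 -0.0013  0.2102] yaw=0.0838 phi=-0.0007 theta=-0.0012 roll=0.0021 deck=5.7 n=34355 tins(y,z,n)=[(np.float64(0.7), np.float64(38.2), 7176)] F=[-0.3 -0.5 -7.1] T=[-0.045  0.008  0.02 ] grip=89
-0.25 93 0.1524 | -0.24 224 0.1494 | -0.23 138 0.1608 | -0.22 199 0.167 | -0.21 225 0.1704 | -0.2 264 0.1692 | -0.19 297 0.1647 | -0.18 362 0.1545 | -0.17 95 0.159 | -0.16 179 0.1677 | -0.15 205 0.1727 | -0.14 252 0.1743 | -0.13 271 0.1715 | -0.12 297 0.1658 | -0.11 251 0.1546 | -0.1 150 0.1663 | -0.09 209 0.1741 | -0.08 232 0.1774 | -0.07 254 0.1771 | -0.06 270 0.1741 | -0.05 295 0.1663 | -0.04 135 0.1524 | -0.03 0 0 | -0.02 0 0 | -0.01 0 0 | 0.0 0 0 | 
0 [-0.  0. -0.] -0.0
1 [-0.   0.3 -0. ] -0.0002
2 [-0.1  0.7 -0. ] -0.0005
3 [-0.2  1.2 -0. ] -0.0008
4 [-0.3  1.9 -0. ] -0.0013
5 [-0.4  2.6 -0. ] -0.0019
6 [-0.5  3.5 -0. ] -0.0024
7 [-0.7  4.4 -0. ] -0.0031
8 [-0.8  5.3 -0. ] -0.0037
9 [-1.   6.1 -0. ] -0.0043
10 [-1.2  7.  -0. ] -0.0049
11 [-1.3  7.9 -0. ] -0.0055
12 [-1.5  8.6 -0. ] -0.0061
13 [-1.7  9.3 -0. ] -0.0066
14 [-1.9 10.  -0. ] -0.007
15 [-2.1 10.5 -0. ] -0.0074
16 [-2.2 10.9  0.1] -0.0077
17 [-2.4 11.2  0.4] -0.008
18 [-2.5 11.5  1. ] -0.0081
19 [-2.6 11.6  1.8] -0.0082
20 [-2.7 11.5  2.8] -0.0082
21 [-2.8 11.4  3.7] -0.0081
22 [-2.8 11.1  4.6] -0.008
23 [-2.8 10.8  5.5] -0.0077
24 [-2.8 10.3  6.2] -0.0074
25 [-2.7  9.8  6.8] -0.007
26 [-2.6  9.1  7.2] -0.0066
27 [-2.4  8.4  7.4] -0.0061
28 [-2.3  7.6  7.4] -0.0055
29 [-2.1  6.8  7.2] -0.0049
30 [-1.8  5.9  6.8] -0.0043
31 [-1.6  5.1  6.2] -0.0037
32 [-1.3  4.2  5.5] -0.0031
33 [-1.1  3.4  4.6] -0.0024
34 [-0.8  2.5  3.7] -0.0019
35 [-0.6  1.8  2.8] -0.0013
36 [-0.4  1.2  1.9] -0.0008
37 [-0.2  0.6  1. ] -0.0005
38 [-0.1  0.2  0.4] -0.0002
39 [-0.   0.   0.1] -0.0
```

View pics/s2.png

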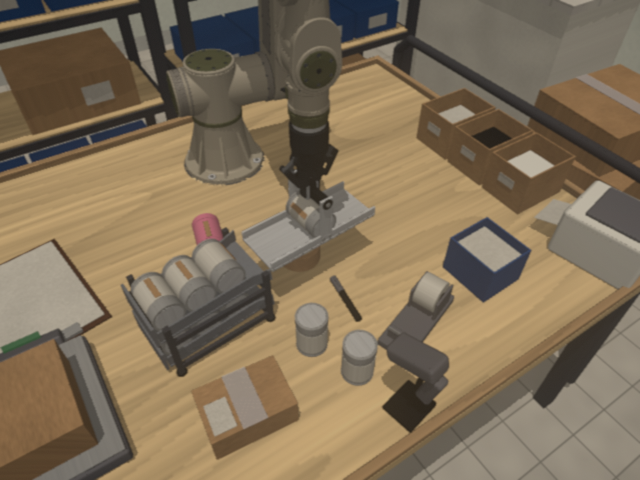

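Call:
arm_command(moves=[-1,0,0,0,0,0,0,-1,0,0.3,0,0.0005,0,-0.0002,-1,-0.1,0.7,0,0.0005,0,-0.0005,-1,-0.2,1.2,0,0.0005,0,-0.0008,-1,-0.3,1.9,0,0.0005,0,-0.0013,-1,-0.4,2.6,0,0.0005,0,-0.0019,-1,-0.5,3.5,0,0.0005,0,-0.0024,-1,-0.7,4.4,0,0,0,-0.0031])

```text
clock: 22.02
tcp_pos: [0.4744, 0.0137, 0.2101]
orientation: [0.002, -0.047, 0.999, -0.002]
wrist_force: [0.2, 0.6, -6.6]
finger_gap: 0.0146
grip_force: 88.6
```

Call:
arm_command(moves=[-1,-0.8,5.3,0,0,0,-0.0037,-1,-1,6.1,0,0,0,-0.0043,-1,-1.2,7,0,0,0,-0.0049,-1,-1.3,7.9,0,0,0,-0.0055,-1,-1.5,8.6,0,-0.0005,0,-0.0061,-1,-1.7,9.3,0,-0.0005,0,-0.0066,-1,-1.9,10,0,-0.0005,0,-0.007,-1,-2.1,10.5,0,-0.0005,0,-0.0074])

```text
clock: 23.02
tcp_pos: [0.4785, 0.0798, 0.2099]
orientation: [0.001, -0.07, 0.998, -0.001]
wrist_force: [-0.1, -1.0, -6.1]
finger_gap: 0.0144
grip_force: 88.6
```

Call:
arm_command(moves=[-1,-2.2,10.9,0.1,-0.0005,0,-0.0077,-1,-2.4,11.2,0.4,-0.0005,0,-0.008,-1,-2.5,11.5,1,-0.0005,0,-0.0081,-1,-2.6,11.6,1.8,-0.0005,0,-0.0082,-1,-2.7,11.5,2.8,-0.0005,0,-0.0082,-1,-2.8,11.4,3.7,-0.0005,0,-0.0081,-1,-2.8,11.1,4.6,-0.0005,0,-0.008,-1,-2.8,10.8,5.5,-0.0005,0,-0.0077])

```text
clock: 24.02
tcp_pos: [0.4841, 0.172, 0.1897]
orientation: [0.001, -0.102, 0.995, 0.001]
wrist_force: [-0.4, 1.2, -5.8]
finger_gap: 0.0146
grip_force: 88.5
```

Call:
arm_command(moves=[-1,-2.8,10.3,6.2,0,0,-0.0074,-1,-2.7,9.8,6.8,0,0,-0.007,-1,-2.6,9.1,7.2,0,0,-0.0066,-1,-2.4,8.4,7.4,0,0,-0.0061,-1,-2.3,7.6,7.4,0,0,-0.0055,-1,-2.1,6.8,7.2,0,0,-0.0049,-1,-1.8,5.9,6.8,0,0,-0.0043,-1,-1.6,5.1,6.2,0,0,-0.0037])

```text
clock: 25.02
tcp_pos: [0.4881, 0.2373, 0.1346]
orientation: [0.001, -0.124, 0.992, 0.001]
wrist_force: [-0.3, -0.2, -6.8]
finger_gap: 0.0149
grip_force: 88.5
```

Call:
arm_command(moves=[-1,-1.3,4.2,5.5,0,0,-0.0031,-1,-1.1,3.4,4.6,0.0005,0,-0.0024,-1,-0.8,2.5,3.7,0.0005,0,-0.0019,-1,-0.6,1.8,2.8,0.0005,0,-0.0013,-1,-0.4,1.2,1.9,0.0005,0,-0.0008,-1,-0.2,0.6,1,0.0005,0,-0.0005,-1,-0.1,0.2,0.4,0.0005,0,-0.0002,-1,0,0,0.1,0,0,0])

```text
clock: 26.02
tcp_pos: [0.4891, 0.2515, 0.1151]
orientation: [0.002, -0.129, 0.992, -0.0]
wrist_force: [-0.3, 0.7, -6.3]
finger_gap: 0.0147
grip_force: 88.5
```

```bash
python3 look2.py
```

```text
t=26.02 tcp=[0.4891 0.2515 0.1151] yaw=0.2592 phi=-0.0012 theta=-0.0015 roll=0.0021 deck=5.7 n=34333 tins(y,z,n)=[(np.float64(0.9), np.float64(38.1), 7175)] F=[-0.3  0.7 -6.3] T=[ 0.01  -0.07   0.011] grip=88
t=26.07 tcp=[0.4891 0.2515 0.1152] yaw=0.2591 phi=-0.0012 theta=-0.0016 roll=0.0022 deck=5.7 n=34311 tins(y,z,n)=[(np.float64(0.9), np.float64(38.1), 7172)] F=[-0.2 -0.1 -6.7] T=[ 0.     0.009 -0.028] grip=88
```

Call:
arm_command(moves=[-1,0,0,1,-0.0015,0,0,-1,0,0,3,0,0,0,-1,0,0,4.5,0,0,0,-1,0,0,4.5,0,0,0,-1,0,0,3.5,0,0,0,-1,0,0,2.5,0,0,0,-1,0,0,1,0,0,0,-1,0,0,0.5,0,0,0])

```text
clock: 27.12
tcp_pos: [0.4891, 0.2516, 0.0946]
orientation: [0.001, -0.129, 0.992, 0.0]
wrist_force: [0.1, -0.3, -6.4]
finger_gap: 0.0143
grip_force: 88.5
```

Call:
arm_command(moves=[-1,0,0,0.4,0,0,0,-1,0,0,0.4,0,0,0,-1,0,0,0.3,0,0,0,-1,0,0,0,0,0,0])

```text
clock: 27.62
tcp_pos: [0.4891, 0.2516, 0.0936]
orientation: [0.002, -0.129, 0.992, 0.0]
wrist_force: [-0.0, -0.2, -5.7]
finger_gap: 0.0145
grip_force: 88.6
```

```bash
python3 look2.py
```

```text
t=27.62 tcp=[0.4891 0.2516 0.0936] yaw=0.2593 phi=0.0003 theta=0.0003 roll=0.0019 deck=5.7 n=34344 tins(y,z,n)=[(np.float64(0.9), np.float64(38.2), 7177)] F=[-0.  -0.2 -5.7] T=[-0.009 -0.044 -0.006] grip=89
t=27.68 tcp=[0.4891 0.2516 0.0936] yaw=0.2592 phi=0.0003 theta=0.0004 roll=0.0016 deck=5.7 n=34308 tins(y,z,n)=[(np.float64(0.9), np.float64(38.2), 7183)] F=[ 0.8 -0.6 -6.3] T=[0.004 0.054 0.028] grip=89
```

Call:
arm_command(moves=[-1,0,0,0.3,0,0,0,-1,0,0,0.3,0,0,0,-1,0,0,0,0,0,0])

```text
clock: 28.1
tcp_pos: [0.4894, 0.2516, 0.0934]
orientation: [0.002, -0.129, 0.992, 0.0]
wrist_force: [-0.3, -0.4, -1.4]
finger_gap: 0.0145
grip_force: 89.2
```

Call:
arm_command(moves=[-1,0,0,0.2,0,0,0,-1,0,0,0,0,0,0,-1,0,0,0,0,0,0], newtons=20)

```text
clock: 28.48
tcp_pos: [0.4894, 0.2517, 0.0934]
orientation: [0.002, -0.129, 0.992, 0.0]
wrist_force: [-1.4, -0.8, 6.0]
finger_gap: 0.0143
grip_force: 90.0
```

Call:
arm_command(moves=[-0.5,0,0,0,0,0,0,-0.2,0,0,0,0,0,0,0.2,0,0,0,0,0,0,0.4,0,0,0,0,0,0,0.4,0,0,0,0,0,0])

```text
clock: 29.1
tcp_pos: [0.4891, 0.2516, 0.0926]
orientation: [0.001, -0.129, 0.992, 0.0]
wrist_force: [0.5, -0.3, 0.2]
finger_gap: 0.0598
grip_force: 0.0
```

```bash
python3 look2.py
```

```text
t=29.10 tcp=[0.4891 0.2516 0.0926] yaw=0.2592 phi=0.0003 theta=0.0003 roll=-0.0004 deck=6.6 n=33346 tins(y,z,n)=[(np.float64(1.0), np.float64(39.0), 11092)] F=[ 0.5 -0.3  0.2] T=[-0.026  0.029  0.048] grip=0
t=29.15 tcp=[0.4891 0.2516 0.0927] yaw=0.2592 phi=0.0003 theta=0.0003 roll=-0.0001 deck=6.6 n=33338 tins(y,z,n)=[(np.float64(1.0), np.float64(39.0), 11083)] F=[0.2 0.2 0.2] T=[-0.038 -0.008  0.025] grip=0
```

Released, with the tin still in the middle. Next I'll retreat straight up.

Call:
arm_command(moves=[0.4,0,0,-5,0,0,0,0.4,0,0,-15,0,0,0,0.4,0,0,-25,0,0,0,0.4,0,0,-30,0,0,0,0.4,0,0,-25,0,0,0,0.4,0,0,-15,0,0,0,0.4,0,0,-5,0,0,0,0.4,0,0,0,0,0,0])

```text
clock: 30.2
tcp_pos: [0.4886, 0.2514, 0.2125]
orientation: [0.001, -0.129, 0.992, 0.0]
wrist_force: [0.1, 0.4, 0.3]
finger_gap: 0.0595
grip_force: 0.0
```

Run:
```python
from h import *
im,d,P=cloud("scene"); cv2.imwrite("pics/s3.png",im)
for r in recognise("scene","tin_a"): print(r)
```

```text
{'point': [397.2, 215.5], 'confidence': 0.83}
{'point': [218.2, 264.5], 'confidence': 0.6}
{'point': [207.4, 228.6], 'confidence': 0.55}
```

View pics/s3.png

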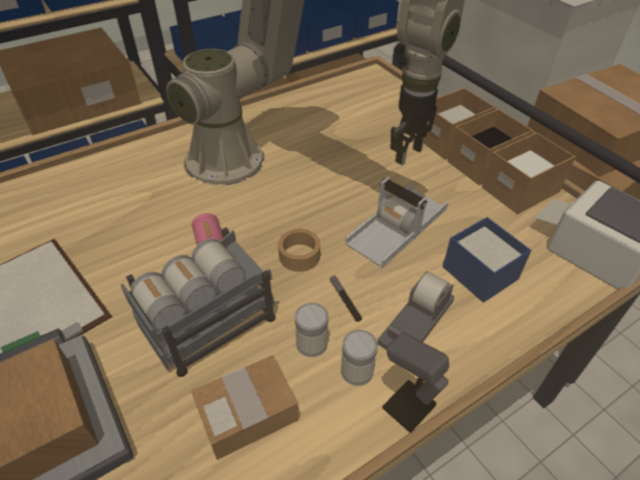

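The picture shows the tray flat on the table at px (397,225), with tin_b in its middle at (397,215). Tin_a is in the lane at (218,265), and nothing else has moved.

```bash
python3 -c "
from workcell import hand_in; print(hand_in())"
```

```text
the job is handed in; nothing more can be done
None
```

The job is done and handed in at about 30 s: the first tin is home in the upper lane, and the tray is flat on the table and released, with the second tin within 1 mm of its middle after being held steady for over two seconds.

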